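# Close the polisher pot with its three clips

## Task

Put the lid on the tumbling pot so that it sits fully down in the rim, then fold the three clips over onto the lid one by one and press each one fully home against the lid, with no gap left. The clips are stiff but brittle: press each firmly enough to close it, but ease off as soon as it lands on the lid. Leave the other things on the bench where they are.

Things in the scene. Friction and masses are not known exactly. Their poses are not given: they have to be found in the camera images.
- pot: round grey plastic pot of a tumbling polisher, fixed on a levelling foot: wall 128 mm across, black rubber rim 85 mm above its origin, mouth 104 mm across; three clips hinged on brackets around the rim. Origin: on its axis (z, up), 0 to 12 mm above the bench. Clip 0 lies towards its +x, clips 1 and 2 at 120 and 240 deg, counter-clockwise from above
- lid: loose round grey lid, about 0.18 kg, starting beside the pot: a spigot below, 100 mm across, 8 mm tall (foot tapered to 92), drops into the pot's mouth; a flange 124 mm across, 8 to 14 mm above the origin, rests on the rim; a round knob 28 mm across, 18 to 40 mm above the origin. Origin: centre of the spigot's underside, z up; seated it is 77 mm above the pot's origin
- clip0_hinge (a point): middle of clip 0's hinge axis, fixed on the pot, 72 mm from the pot's axis, 96.5 mm above the pot's origin; the axis is level and tangent to the rim. The clip is a black plastic flap 22 mm wide and 5 mm thick that reaches 38 mm from the axis, which is at mid-thickness; a rib below it meets the lid. Bracket cheeks 33 mm apart overall reach 2 mm above the axis, 6 mm to either side of it
- clip0 (a joint): angle of clip 0: 0 shut, level, its rib pressed on the seated lid, a hard stop; pi/2 upright; it starts between 1.5 and 2.1 (leaning outward above pi/2). A stiff friction hinge: it takes a moment of 0.2 to 0.28 N m to fold, at any angle, and stays wherever it is left; counts as shut below 0.04. Cracks if pushed with over 25 N
- clip1_hinge (a point): middle of clip 1's hinge axis, fixed on the pot, 72 mm from the pot's axis, 96.5 mm above the pot's origin; the axis is level and tangent to the rim. The clip is a black plastic flap 22 mm wide and 5 mm thick that reaches 38 mm from the axis, which is at mid-thickness; a rib below it meets the lid. Bracket cheeks 33 mm apart overall reach 2 mm above the axis, 6 mm to either side of it
- clip1 (a joint): angle of clip 1: 0 shut, level, its rib pressed on the seated lid, a hard stop; pi/2 upright; it starts between 1.5 and 2.1 (leaning outward above pi/2). A stiff friction hinge: it takes a moment of 0.2 to 0.28 N m to fold, at any angle, and stays wherever it is left; counts as shut below 0.04. Cracks if pushed with over 25 N
- clip2_hinge (a point): middle of clip 2's hinge axis, fixed on the pot, 72 mm from the pot's axis, 96.5 mm above the pot's origin; the axis is level and tangent to the rim. The clip is a black plastic flap 22 mm wide and 5 mm thick that reaches 38 mm from the axis, which is at mid-thickness; a rib below it meets the lid. Bracket cheeks 33 mm apart overall reach 2 mm above the axis, 6 mm to either side of it
- clip2 (a joint): angle of clip 2: 0 shut, level, its rib pressed on the seated lid, a hard stop; pi/2 upright; it starts between 1.5 and 2.1 (leaning outward above pi/2). A stiff friction hinge: it takes a moment of 0.2 to 0.28 N m to fold, at any angle, and stays wherever it is left; counts as shut below 0.04. Cracks if pushed with over 25 N
- collar: brass collar, 28 mm across, 12 mm tall, lying between the pot's place and the lid's place. Not part of the job; origin on its underside
- hammer: small goldsmith's hammer lying beyond the pot and lid. Not part of the job; origin on its underside
- mandrel: steel ring mandrel, tapered, 290 mm long, on wooden rests, lying to the right. Not part of the job; origin on its underside
- jar: small glass jar with steel cap, 56 mm across, 70 mm tall, far right. Not part of the job; origin on its underside
- brush: bench brush lying to the left. Not part of the job; origin on its underside
- dish: white ceramic dish, 90 mm across, 30 mm tall, far left. Not part of the job; origin on its underside
- block: round steel bench block, 70 mm across, 28 mm tall, near right. Not part of the job; origin on its underside
There are look-alikes about, which are no part of the job. What is shaped like the lid but green or yellow is not meant.

How it is judged:
On the way, in this order (a step that is already met when the one before it is completed fails the run):
1. the lid is fully seated in the rim, all clips still open (horizontal distance between lid and pot below 0.006 m and z of lid in the frame of pot between 0.0745 and 0.0795 m and angle between the z axis of lid and the z axis of pot, either way round below 0.03 rad and value of joint each of clip0, clip1, clip2 above 0.6 rad), for 0.2 s.
2. with the lid on, a first clip is pressed home (horizontal distance between lid and pot below 0.006 m and z of lid in the frame of pot between 0.0745 and 0.0795 m and angle between the z axis of lid and the z axis of pot, either way round below 0.03 rad and value of joint any of clip0, clip1, clip2 below 0.04 rad), for 0.2 s.
3. a second clip is pressed home (horizontal distance between lid and pot below 0.006 m and z of lid in the frame of pot between 0.0745 and 0.0795 m and angle between the z axis of lid and the z axis of pot, either way round below 0.03 rad and (value of joint each of clip0, clip1 below 0.04 rad or value of joint each of clip1, clip2 below 0.04 rad or value of joint each of clip0, clip2 below 0.04 rad)), for 0.2 s.
At the end, for the whole second after the job is handed in: The lid is seated in the pot's rim (centre within 6 mm of the pot's axis, origin 74.5 to 79.5 mm above the pot's, tilt under 0.03 rad) and at rest, and all three clips are shut on it (below 0.04 rad) (horizontal distance between lid and pot below 0.006 m and z of lid in the frame of pot between 0.0745 and 0.0795 m and angle between the z axis of lid and the z axis of pot, either way round below 0.03 rad and value of joint each of clip0, clip1, clip2 below 0.04 rad and linear speed of lid below 0.02 m/s); the robot touches nothing.
It fails at once if a clip is pushed with more than 25 N (contact force between any of the fingers, the arm and clip0 above 25 N or contact force between any of the fingers, the arm and clip1 above 25 N or contact force between any of the fingers, the arm and clip2 above 25 N).
It fails at once if one of the other things on the bench is moved by more than 25 mm (distance of any of collar, hammer, mandrel, jar, brush, dish, block from where it was at the start of the episode above 0.025 m).
It also fails if it takes over 72 s, if anything falls off the work surface, if the arm or the gripper's body presses on something with over 40 N, if the wrist force passes 120 N, or if a joint passes its speed limit or range.

## Robot

A 6-joint arm with a two-finger parallel gripper is mounted at the origin on the work surface. World frame = base frame: x ahead of the robot, y to its left, z up, the work surface at z = 0. Lengths are in m, angles in rad, forces in N, time in s.
With the tool pointing down it reaches from about 0.375 to 0.9 m from the base axis. Payload 3.1 kg.
Tool frame: the origin (TCP) lies on the centre line of the jaws, within the pads' length; the fingertips stand 22 mm ahead of it and the grasp point (between the pads) lies 3 mm ahead of it; z points along the fingers, y is the line along which they close (so a half turn about z gives the same grasp; the last joint's range is limited). The gripper opens to 85 mm and grips with 20 to 120 N. Pads are 22 mm wide; open, the fingers measure 114 mm over their backs; the gripper's body (76 mm by 85 mm) begins 54 mm behind the grasp point. The pads swing forward as they close: fully open they stand 13 mm farther back than shut.
Start: joints at [1.119, 0.527, 1.433, -0, 1.181, -0.178], TCP at [0.169, 0.602, 0.253] pointing down, gripper open.
Joint ranges: [-3.08, 3.08], [-0.75, 2.2], [0.22, 2.44], [-1.43, 4.57], [0, 2.65], [-2.85, 2.85]. Speed limits (rad/s): [2.79, 2.79, 3.14, 3.14, 3.14, 3.14].

## Interface

Orientations are given as a unit quaternion [x, y, z, w].
In Python, from station import sense, eyes, job gives the robot as it stands.
- The arm moves only by the tool creep_tool, called after "Call:" as a command line: name --argument value ..., lists and objects as JSON in quotes. Schema: {"type":"object","properties":{"segments":{"type":"array","items":{"type":"number"},"minItems":5,"maxItems":100},"squeeze":{"type":"number"},"only":{"type":"string"},"quiet":{"type":"boolean"},"lines":{"type":"string"}},"required":["segments"],"additionalProperties":false}. segments is one flat list of numbers that holds 1 to 20 rows one after another, with no inner brackets; each row has 5 numbers: dx, dy, dz in m, then a turn about the tool's z in rad, then the opening from 0.0 (shut) to 1.0 (fully open); each row is the pose to reach, as a shift and turn from the pose commanded when the call began, along the tool's axes at that moment; what a row does not reach only later rows make up. A row lasts 1/10 s, in which the tool goes at most 0.05 m and 0.15 rad, less where a joint would pass 70% of its speed; a pose out of reach is approached as far as the arm can. The fingers move at their own pace and stop on an object; squeeze is the grip in N (left out, the last holds). Time passes only in rows, so rows that do not move let the fingers close. The tool returns the time, the measured TCP pose, the force, the opening and the grip force at its end. only (a regular expression) keeps the lines of the reply that match it, lines (a string "A,B") keeps lines A to B, and quiet returns only ok. Input that does not fit is refused with a message, and nothing moves.
- sense(): the state, without advancing time (a new reading comes with each control period).
- eyes.snapshot(name): name is "side" or "top" or "wrist"; returns a dict with "pixels" (420x560x3 uint8, red, green, blue), "range_z" (420x560 float32, m along the optical axis (not along the pixel's ray), 0 where there is no reading), "fov_y" (degrees; the focal length in pixels is half the picture's height over the tangent of half this angle, whatever the lens; pixels are square), "cx", "cy" (the principal point, pixels), "R" (3x3) and "t" (3): a world point X has camera coordinates R X + t; the wrist camera has in their place "hand_eye" (4x4, takes a point from camera to tool coordinates, whose origin is the TCP and whose axes are the flange's). Camera axes: x right, y down, z forward; pixel columns grow to the right and rows downward; lengths in m; the calibration is good to about 2 mm. A picture is of the moment at which its call begins: read the wrist's pose just before it.
- job.sign_off(): hands the job in; it is judged then, once.
The state is a dict: "t": time; "q": joint angles; "qd": joint speeds; "tau": joint torques, N m; "tcp_pos": TCP position; "tool_rot": TCP orientation; "force": force on the tool from outside, world axes, zero at the start; "ft_torque": the same for the moment, N m; "finger_gap": opening from 0.0 (shut) to 1.0 (fully open); "gripper_force": force on a finger pad.
Only numpy, scipy, OpenCV 4.12 (cv2) and the standard library are available. Lean on these libraries where they do the work, as an engineer would, in place of code of your own. Each camera call takes 0.05 s, during which the arm holds its last target. There are 200 camera calls.

## Working session

There is one attempt and no reset: what is moved stays moved. The work goes in short steps, Python scripts to look and compute and a tool call to move; the robot and the scene stay as the last step left them, time stands still between calls to the robot, and variables do not carry over. Pictures are saved under pics/ and viewed, at most 10 in all, crops included, and the job is handed in when it is done.

```bash
ls; mkdir -p pics
```

Create h.py:
```python
import numpy as np, cv2
from station import sense, eyes, job
from scipy.spatial.transform import Rotation as Ro
def snap(n):
    s=sense(); d=eyes.snapshot(n); f=210/np.tan(np.radians(d["fov_y"])/2)
    if n=="wrist":
        H=np.array(d["hand_eye"]); Rt=Ro.from_quat(s["tool_rot"]).as_matrix()
        Rc=Rt@H[:3,:3]; o=Rt@H[:3,3]+np.array(s["tcp_pos"])
    else:
        Rc=np.array(d["R"]).T; o=-Rc@np.array(d["t"])
    d.update(f=f,Rc=Rc,o=o); return d
def pts(d):
    v,u=np.mgrid[:420,:560]; z=d["range_z"]
    c=np.stack([(u-d["cx"])/d["f"]*z,(v-d["cy"])/d["f"]*z,z],-1)
    return c@d["Rc"].T+d["o"]
def ray(d,u,v,h):
    r=d["Rc"]@np.array([(u-d["cx"])/d["f"],(v-d["cy"])/d["f"],1]); return d["o"]+r*(h-d["o"][2])/r[2]
def proj(d,X):
    c=(np.asarray(X)-d["o"])@d["Rc"]; return c[...,:2]/c[...,2:]*d["f"]+[d["cx"],d["cy"]]
def save(d,n): cv2.imwrite("pics/"+n,cv2.cvtColor(d["pixels"],cv2.COLOR_RGB2BGR))
```

Run:
```python
from h import *
for n in("top","side"):
    d=snap(n); save(d,n+"1.png"); print(n,d["o"],d["Rc"][:,2],d["f"],(d["range_z"]>0).mean())
    np.save(n+".npy",d,allow_pickle=True)
print(sense())
```

```text
pics
top [ 0.37207511 -0.02406111  1.29950454] [ 0.16164556  0.01730384 -0.98669716] 500.62996416769175 0.9960969387755102
side [ 0.05221568 -0.65556362  0.86270296] [ 0.4732848   0.56761565 -0.67365716] 520.542889917408 0.9957695578231293
{'t': 0.1, 'q': array([ 1.11846425e+00,  5.28359749e-01,  1.43377522e+00, -2.73871712e-07,
        1.18141926e+00, -1.78511414e-01]), 'qd': array([ 0.00088861, -0.0019371 , -0.00367957, -0.00025557,  0.00241569,
       -0.00018629]), 'tau': array([-2.65251083e-04, -4.43306994e+01, -1.78585500e+01, -2.11799970e-04,
        3.92632835e-03,  1.03144424e-05]), 'tcp_pos': array([0.16871686, 0.60116786, 0.25243937]), 'tool_rot': array([ 1.36482895e-01,  9.90641942e-01, -9.32441200e-04, -3.04137306e-04]), 'force': array([0.21716987, 0.45528836, 1.06066117]), 'ft_torque': array([0.02654369, 0.01256687, 0.00411309]), 'gripper_force': 0.0, 'finger_gap': 0.9971188894245405}
```

View pics/top1.png

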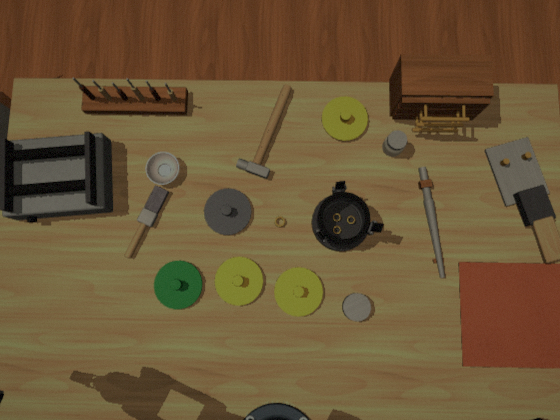

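View pics/side1.png

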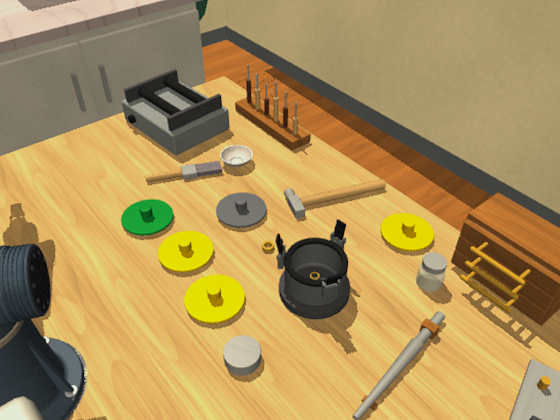

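The top view shows the grey lid at pixel (228,212). Things that could be mistaken for it are the green lid at (178,285) and the yellow ones at (240,281), (298,292) and (345,118). The pot is at (342,221) with clips near (340,186), (376,227) and (321,238). In the side view the lid is at (241,210) and the pot at (315,270). I choose the grey lid.

Run:
```python
from h import *
D={n:np.load(n+".npy",allow_pickle=True).item() for n in("top","side")}
seed={"top":((228,212),(342,221)),"side":((241,210),(315,270))}
for n,d in D.items():
    P=pts(d); 
    print(n,"table z",np.median(P[...,2][(abs(P[...,0]-.5)<.05)&(abs(P[...,1]+.02)<.05)]))
    # lid
    c=ray(d,*seed[n][0],.014); r=np.hypot(P[...,0]-c[0],P[...,1]-c[1])
    m=(r<.09)&(P[...,2]>.009)&(P[...,2]<.05); hsv=cv2.cvtColor(d["pixels"],cv2.COLOR_RGB2HSV); m&=hsv[...,1]<90
    fl=m&(P[...,2]<.02); kn=m&(P[...,2]>.033)
    for nm,k in(("flange",fl),("knobtop",kn)):
        Q=P[k]; (x,y),R=cv2.minEnclosingCircle(Q[:,:2].astype(np.float32)); print(n,nm,k.sum(),"circ",x,y,R,"med z",np.median(Q[:,2]),"mean",Q.mean(0))
    c=ray(d,*seed[n][1],.09); r=np.hypot(P[...,0]-c[0],P[...,1]-c[1]); Z=P[...,2]
    print("pot hist",np.histogram(Z[(r<.11)],bins=np.arange(0,.16,.01)))
    rim=(r<.075)&(Z>.078)&(Z<.1); Q=P[rim]; A=np.c_[2*Q[:,:2],np.ones(len(Q))]
    (x,y),R=cv2.minEnclosingCircle(Q[:,:2].astype(np.float32)); print("rim",rim.sum(),x,y,R,np.percentile(Z[rim],[10,50,90]))
    h=(r<.12)&(Z>.112); k,l,st,ce=cv2.connectedComponentsWithStats(h.astype(np.uint8))
    for i in range(1,k):
        if st[i,4]>8: q=P[l==i]; print("clip blob",ce[i],st[i,4],q.mean(0),q.min(0),q.max(0))
d=D["top"]; im=d["pixels"][150:270,190:400]; cv2.imwrite("pics/crop.png",cv2.cvtColor(cv2.resize(im,None,fx=3.8,fy=3.8,interpolation=cv2.INTER_CUBIC),cv2.COLOR_RGB2BGR))
```

```text
top table z -0.001206902115414521
top flange 1509 circ 0.5782665610313416 0.14072184264659882 0.06246766075491905 med z 0.013106331734724419 mean [0.57695112 0.1411065  0.01321719]
top knobtop 90 circ 0.5769561529159546 0.1409098356962204 0.013757172971963882 med z 0.03849791430784166 mean [0.57703578 0.14078438 0.03887282]
pot hist (array([823, 820, 714,  87,  59,  57,  54,  60,  75, 781,  79,  33,  59,
        69,  46]), array([0.  , 0.01, 0.02, 0.03, 0.04, 0.05, 0.06, 0.07, 0.08, 0.09, 0.1 ,
       0.11, 0.12, 0.13, 0.14, 0.15]))
rim 848 0.5481836795806885 -0.15030725300312042 0.07249080389738083 [0.09001803 0.09411938 0.09731634]
clip blob [339.59090909 184.59090909] 66 [ 0.62663778 -0.14000472  0.13358129] [ 0.62029732 -0.15103828  0.11230355] [ 0.63357247 -0.12897011  0.14585864]
clip blob [377.21176471 227.68235294] 85 [ 0.52539575 -0.22843429  0.12997173] [ 0.51359861 -0.23973566  0.11205866] [ 0.54098497 -0.2185308   0.14380547]
clip blob [320.30769231 235.12820513] 39 [ 0.50492873 -0.09477902  0.13614556] [ 0.49520042 -0.10475745  0.1162927 ] [ 0.515539   -0.08469003  0.148
[... 428 characters left out ...]
7,   77,  106,   97]), array([0.  , 0.01, 0.02, 0.03, 0.04, 0.05, 0.06, 0.07, 0.08, 0.09, 0.1 ,
       0.11, 0.12, 0.13, 0.14, 0.15]))
rim 1110 0.546101987361908 -0.16182713210582733 0.07073924690485 [0.08231915 0.09448219 0.09758317]
clip blob [339.29032258 227.70967742] 155 [ 0.62903123 -0.14320114  0.13106014] [ 0.62340547 -0.15394577  0.11203382] [ 0.63699539 -0.13051801  0.14651484]
clip blob [278.49494949 242.31313131] 99 [ 0.50572323 -0.09941717  0.13289541] [ 0.49651551 -0.10904309  0.11223028] [ 0.51795228 -0.08707132  0.14825097]
clip blob [332.72941176 278.10588235] 85 [ 0.52590487 -0.23274987  0.13189555] [ 0.5153658  -0.24204121  0.11240116] [ 0.53883724 -0.22143744  0.14492539]
```

View pics/crop.png

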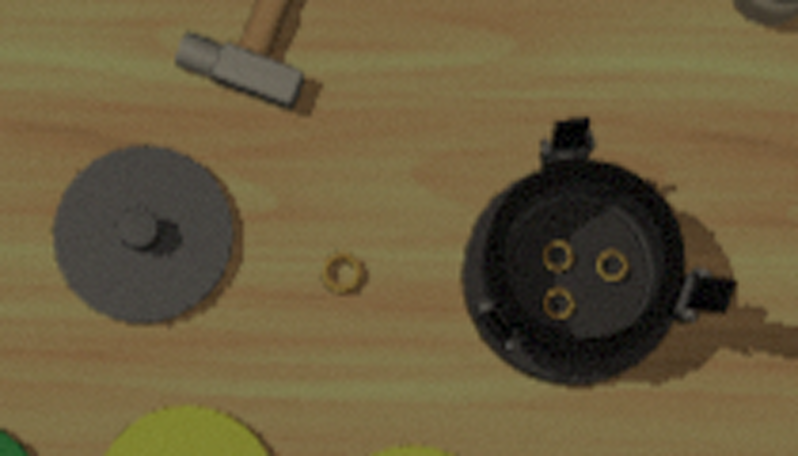

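The crop confirms the choice: a plain grey lid with a round grey knob, next to the collar, and the pot with three open clips. Rim z is about 0.0945, so the pot origin is at about 0.0095. The lid lies flat on the bench at about (0.578, 0.140). Next I move over the lid for a wrist view.

Call:
creep_tool --segments '[-0.518, -0.336, 0, 0, 1, -0.518, -0.336, 0, 0, 1, -0.518, -0.336, 0, 0, 1, -0.518, -0.336, 0, 0, 1, -0.518, -0.336, 0, 0, 1, -0.518, -0.336, 0, 0, 1, -0.518, -0.336, 0, 0, 1, -0.518, -0.336, 0, 0, 1, -0.518, -0.336, 0, 0, 1, -0.518, -0.336, 0, 0, 1, -0.518, -0.336, 0, 0, 1, -0.518, -0.336, 0, 0, 1, -0.518, -0.336, 0, 0, 1, -0.518, -0.336, 0, 0, 1, -0.518, -0.336, 0, 0, 1, -0.518, -0.336, 0, 0, 1, -0.518, -0.336, 0, 0, 1, -0.518, -0.336, 0, 0, 1]' --squeeze 40

```text
t: 1.9
tcp_pos: [0.576, 0.1395, 0.2535]
tool_rot: [0.135, 0.991, 0.0, -0.0]
force: [-0.3, -0.4, 0.7]
finger_gap: 0.999
gripper_force: 0.0
```

Run:
```python
from h import *
d=snap("wrist"); save(d,"w1.png"); print(np.array(d["hand_eye"]),d["o"],d["Rc"])
np.save("w1.npy",d,allow_pickle=True)
```

```text
[[-1.79501233e-03 -9.47203136e-01 -3.20629063e-01  8.20295356e-02]
 [ 9.99998004e-01 -1.98158148e-03  2.55595796e-04  1.03495412e-04]
 [-8.77453754e-04 -3.20627965e-01  9.47204803e-01 -1.21030858e-01]
 [ 0.00000000e+00  0.00000000e+00  0.00000000e+00  1.00000000e+00]] [0.49700264 0.16156249 0.37452753] [[ 2.70197273e-01  9.11966829e-01  3.08723073e-01]
 [ 9.62804535e-01 -2.56239214e-01 -8.57256843e-02]
 [ 9.27977008e-04  3.20402821e-01 -9.47280936e-01]]
```

View pics/w1.png

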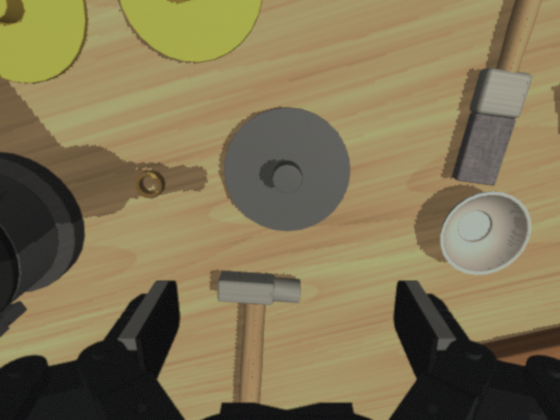

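Wrist view: the grey lid is centred at (287,168) with its knob at (287,178). The collar is at (151,183) and the pot is at the left edge.

Add to h.py:
```python
def lidfit(d,zoff=0,box=None):
    hsv=cv2.cvtColor(cv2.medianBlur(d["pixels"],3),cv2.COLOR_RGB2HSV); P=pts(d)
    return hsv,P
def circ(Q):
    A=np.c_[2*Q[:,:2],np.ones(len(Q))]; b=(Q[:,:2]**2).sum(1); w=np.ones(len(Q),bool)
    for _ in range(6):
        s=np.linalg.lstsq(A[w],b[w],rcond=None)[0]; R=np.sqrt(s[2]+s[0]**2+s[1]**2)
        e=np.abs(np.hypot(Q[:,0]-s[0],Q[:,1]-s[1])-R); w=e<max(2.5*np.median(e),.0008)
    return s[0],s[1],R,np.median(e)
```

Run:
```python
from h import *
d=np.load("w1.npy",allow_pickle=True).item(); hsv,P=lidfit(d)
for lo,hi,h in((.008,.022,.014),(.033,.05,.04)):
    r=np.hypot(P[...,0]-.577,P[...,1]-.14); m=((r<.075)&(P[...,2]>(.009 if h<.03 else lo))&(P[...,2]<(.06 if h<.03 else hi))&(hsv[...,1]<70)).astype(np.uint8)
    c=max(cv2.findContours(m,cv2.RETR_EXTERNAL,cv2.CHAIN_APPROX_NONE)[0],key=cv2.contourArea)[:,0]
    print(h,np.median(P[...,2][(m>0)&(P[...,2]>lo)&(P[...,2]<hi)]),circ(np.array([ray(d,u,v,h) for u,v in c])))
```

```text
0.014 0.014339388781246631 (np.float64(0.5801585275235603), np.float64(0.13899842588103994), np.float64(0.06109801763271669), np.float64(0.00022520965162480672))
0.04 0.04023727663579035 (np.float64(0.5794213091412934), np.float64(0.13927524628530324), np.float64(0.013567848762743915), np.float64(0.00023423322696977753))
```

Call:
creep_tool --segments '[-0.0036, 0.0007, 0.05, 0, 0.7, -0.0036, 0.0007, 0.1, 0, 0.7, -0.0036, 0.0007, 0.15, 0, 0.7, -0.0036, 0.0007, 0.19, 0, 0.7, -0.0036, 0.0007, 0.2, 0, 0.7, -0.0036, 0.0007, 0.211, 0, 0.7, -0.0036, 0.0007, 0.211, 0, 0.7, -0.0036, 0.0007, 0.211, 0, 0, -0.0036, 0.0007, 0.211, 0, 0, -0.0036, 0.0007, 0.211, 0, 0, -0.0036, 0.0007, 0.211, 0, 0, -0.0036, 0.0007, 0.211, 0, 0, -0.0036, 0.0007, 0.211, 0, 0, -0.0036, 0.0007, 0.211, 0, 0]' --squeeze 40

```text
t: 3.35
tcp_pos: [0.5819, 0.138, 0.0445]
tool_rot: [0.136, 0.991, 0.0, 0.002]
force: [-0.9, 0.9, 7.1]
finger_gap: 0.309
gripper_force: 39.2
```

The knob is gripped. Before lifting I let go and take a clean wrist view of the pot, because a held lid would block it.

Call:
creep_tool --segments '[0, 0, 0, 0, 0.7, 0, 0, 0, 0, 0.7, 0, 0, 0, 0, 0.7, 0, 0, -0.05, 0, 0.7, 0, 0, -0.1, 0, 0.7, 0, 0, -0.15, 0, 0.7, 0, 0, -0.2, 0, 0.7, -0.054, -0.293, -0.26, 0, 0.7, -0.054, -0.293, -0.26, 0, 0.7, -0.054, -0.293, -0.26, 0, 0.7, -0.054, -0.293, -0.26, 0, 0.7, -0.054, -0.293, -0.26, 0, 0.7, -0.054, -0.293, -0.26, 0, 0.7, -0.054, -0.293, -0.26, 0, 0.7, -0.054, -0.293, -0.26, 0, 0.7, -0.054, -0.293, -0.26, 0, 0.7]'

```text
t: 4.95
tcp_pos: [0.5527, -0.1576, 0.3017]
tool_rot: [0.136, 0.991, 0.001, -0.001]
force: [0.2, -0.6, -0.6]
finger_gap: 0.7
gripper_force: 0.0
```

Run:
```python
from h import *
d=snap("wrist"); save(d,"w2.png"); np.save("w2.npy",d,allow_pickle=True); print(sense()["tcp_pos"],sense()["tool_rot"],sense()["q"])
P=pts(d);Z=P[...,2]
r=np.hypot(P[...,0]-.551,P[...,1]-.16)*0+np.hypot(P[...,0]-.551,P[...,1]+.16)
print(np.histogram(Z[r<.066],bins=np.arange(.08,.11,.002)))
```

```text
[ 0.55279693 -0.15713477  0.30163882] [ 1.35745340e-01  9.90743194e-01  5.98633573e-04 -8.75848716e-04] [-4.71586005e-01  4.07219611e-01  1.50231902e+00  5.86899696e-04
  1.23410225e+00 -1.77024518e+00]
(array([  99,   90,   28,   21,   87,  126,  202, 2430, 2460,  131,    8,
         10,    8,   15]), array([0.08 , 0.082, 0.084, 0.086, 0.088, 0.09 , 0.092, 0.094, 0.096,
       0.098, 0.1  , 0.102, 0.104, 0.106, 0.108]))
```

View pics/w2.png

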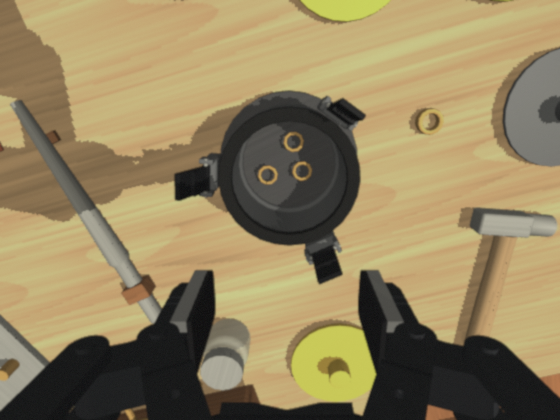

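Wrist view of the pot: the rim is centred at about (289,175), and the open clips are at (345,112), (195,182) and (325,258).

Run:
```python
from h import *
for n in("w2","top","side"):
    d=np.load(n+".npy",allow_pickle=True).item(); P=pts(d); Z=P[...,2]; c0=np.array([.5515,-.1585])
    for it in range(3):
        r=np.hypot(P[...,0]-c0[0],P[...,1]-c0[1]); zr=np.median(Z[(r>.054)&(r<.062)&(Z>.085)&(Z<.102)])
        m=(((r<.067)&(abs(Z-zr)<.005))*255).astype(np.uint8); m=cv2.morphologyEx(m,cv2.MORPH_OPEN,np.ones((3,3)))
        cs,_=cv2.findContours(m,cv2.RETR_EXTERNAL,cv2.CHAIN_APPROX_NONE); c=max(cs,key=len)[:,0]
        out=circ(np.array([ray(d,u,v,zr) for u,v in c]))
        q=P[(m>0)]; rr=np.hypot(q[:,0]-c0[0],q[:,1]-c0[1])
        # inner edge: per-angle min radius
        a=np.degrees(np.arctan2(q[:,1]-c0[1],q[:,0]-c0[0]))//6
        inn=np.array([q[a==k][np.argmin(rr[a==k])] for k in np.unique(a)]); i=circ(inn); c0=np.array(i[:2])*.5+np.array(out[:2])*.5
    print(n,"zrim",zr,"outer",np.round(out,4),"inner",np.round(i,4))
    c0=np.array(out[:2]) if n=="w2" else c0
    r=np.hypot(P[...,0]-c0[0],P[...,1]-c0[1]); k,l,st,ce=cv2.connectedComponentsWithStats(((r<.12)&(Z>.114)&(Z<.16)).astype(np.uint8))
    for j in range(1,k):
        if st[j,4]>20:
            q=P[l==j]; a=np.arctan2(*(q.mean(0)-[*c0,0])[[1,0]]); rad=(q[:,:2]-c0)@[np.cos(a),np.sin(a)]
            t=q[:,2]>q[:,2].max()-.006; print("  clip az",np.degrees(a),"r mean",rad.mean(),"z",q[:,2].mean(),"top: r",rad[t].mean(),rad.max(),"z",np.percentile(q[:,2],98))
```

```text
w2 zrim 0.0961098032715911 outer [ 5.561e-01 -1.555e-01  6.300e-02  3.000e-04] inner [ 5.563e-01 -1.556e-01  5.170e-02  1.000e-04]
  clip az 130.4158611849033 r mean 0.07543049967830913 z 0.13722722948605853 top: r 0.07859036382418401 0.08138342427310645 z 0.1460194820232358
  clip az -110.62477605678833 r mean 0.08014416721770783 z 0.13215544555820166 top: r 0.08579815766626735 0.08970402120522707 z 0.1431959488838987
  clip az 9.958900287351124 r mean 0.07392313514040892 z 0.13403480387092953 top: r 0.07701937304018129 0.08097147000463123 z 0.1458871534025701
top zrim 0.09449170843271504 outer [ 0.5522 -0.1544  0.0576  0.0044] inner [ 5.537e-01 -1.532e-01  5.250e-02  5.000e-04]
  clip az 10.635807514400065 r mean 0.07513522614018824 z 0.13422063606989576 top: r 0.07854056184101876 0.08104728982568223 z 0.14576246568940865
  clip az -110.23930313533329 r mean 0.07992985031373837 z 0.1308049728162008 top: r 0.08620901268477042 0.08857109875561688 z 0.14204800311118504
  clip az 129.12807483793136 r mean 0.07610365639608842 z 0.13614556248176568 top: r 0.07867438035128037 0.08119760800765773 z 0.14615966609787068
side zrim 0.09584132585214516 outer [ 0.5549 -0.1551  0.0587  0.0059] inner [ 0.5557 -0.1553  0.0521  0.0007]
  clip az 9.180119026783862 r mean 0.07481400355824486 z 0.13203236868378726 top: r 0.07792022643958658 0.08339312407397512 z 0.14590604462942383
  clip az 131.70238892521084 r mean 0.07479426796428615 z 0.13353732159508813 top: r 0.0782410530294451 0.08115062889306575 z 0.1467459002735958
  clip az -110.87108419315513 r mean 0.08337587312207645 z 0.1330766926623168 top: r 0.08709024416502162 0.090755623530578 z 0.14452401722637181
```

Pot centre is (0.5562, -0.1555) and rim z is 0.096, consistent across the three views. The clips are at 10, 130 and -110 deg. Now I go back, grasp a little higher, and lift.

Call:
creep_tool --segments '[0.054, 0.293, 0.05, 0, 0.7, 0.054, 0.293, 0.05, 0, 0.7, 0.054, 0.293, 0.05, 0, 0.7, 0.054, 0.293, 0.05, 0, 0.7, 0.054, 0.293, 0.05, 0, 0.7, 0.054, 0.293, 0.05, 0, 0.7, 0.054, 0.293, 0.05, 0, 0.7, 0.054, 0.293, 0.05, 0, 0.7, 0.054, 0.293, 0.1, 0, 0.7, 0.054, 0.293, 0.15, 0, 0.7, 0.054, 0.293, 0.2, 0, 0.7, 0.054, 0.293, 0.24, 0, 0.7, 0.054, 0.293, 0.256, 0, 0.7, 0.054, 0.293, 0.256, 0, 0.7, 0.054, 0.293, 0.256, 0, 0, 0.054, 0.293, 0.256, 0, 0, 0.054, 0.293, 0.256, 0, 0, 0.054, 0.293, 0.256, 0, 0, 0.054, 0.293, 0.256, 0, 0, 0.054, 0.293, 0.256, 0, 0]' --squeeze 40

```text
t: 7.0
tcp_pos: [0.5819, 0.1377, 0.0484]
tool_rot: [0.136, 0.991, 0.0, 0.002]
force: [-1.4, -1.4, 7.5]
finger_gap: 0.305
gripper_force: 39.9
```

```bash
python3 -c "
from h import *
s=sense();print(s['tcp_pos'],s['force'],s['ft_torque'],s['q'])"
```

```text
[0.5819247  0.13765283 0.04836687] [-1.37537604 -1.36564314  7.53755679] [-0.26087869  0.05024606 -0.02120518] [ 4.58166516e-02  7.79454181e-01  1.64017190e+00 -7.97584280e-04
  7.17992012e-01 -1.25095984e+00]
```

Call:
creep_tool --segments '[0, 0, -0.02, 0, 0, 0, 0, -0.05, 0, 0, 0, 0, -0.1, 0, 0, 0, 0, -0.15, 0, 0, 0, 0, -0.2, 0, 0, 0, 0, -0.2, 0, 0, 0, 0, -0.2, 0, 0]'

```text
t: 7.7
tcp_pos: [0.5806, 0.1381, 0.2481]
tool_rot: [0.136, 0.991, 0.0, 0.002]
force: [-0.8, 0.6, -1.9]
finger_gap: 0.306
gripper_force: 39.7
```

Run:
```python
from h import *
d=snap("wrist"); s=sense(); print(s["tcp_pos"],s["force"],s["finger_gap"]); np.save("w3.npy",d,allow_pickle=True)
P=pts(d);hsv,_=lidfit(d); T=s["tcp_pos"]; r=np.hypot(P[...,0]-T[0],P[...,1]-T[1])
m=(r<.075)&(P[...,2]>T[2]-.05)&(P[...,2]<T[2]-.02)&(hsv[...,1]<70)
print(m.sum(),np.median(P[m],0)); q=P[m]; A=np.c_[q[:,:2]-T[:2],np.ones(len(q))]; w=np.ones(len(q),bool)
for _ in range(6):
    c=np.linalg.lstsq(A[w],q[w,2],rcond=None)[0]; e=abs(A@c-q[:,2]); w=e<.0015
print("plane tilt",c,w.sum()); 
# outer edge
mm=(m*255).astype(np.uint8); c2=max(cv2.findContours(mm,cv2.RETR_EXTERNAL,cv2.CHAIN_APPROX_NONE)[0],key=cv2.contourArea)[:,0]
E2=np.array([ray(d,u,v,c[2]) for u,v in c2]); rr=np.hypot(E2[:,0]-T[0],E2[:,1]-T[1]); E2=E2[rr>.056]; print(circ(E2),len(E2))
save(d,"w3.png")
```

```text
[0.5794632  0.13793832 0.24616591] [-0.88361496 -0.14334892 -2.48735885] 0.3084803114668858
39451 [0.5606945  0.14281804 0.21408054]
plane tilt [-0.00073653  0.00113615  0.21406012] 38627
(np.float64(0.5785583305343701), np.float64(0.13887344051370337), np.float64(0.06115317451174361), np.float64(0.00013361204799645227)) 545
```

View pics/w3.png

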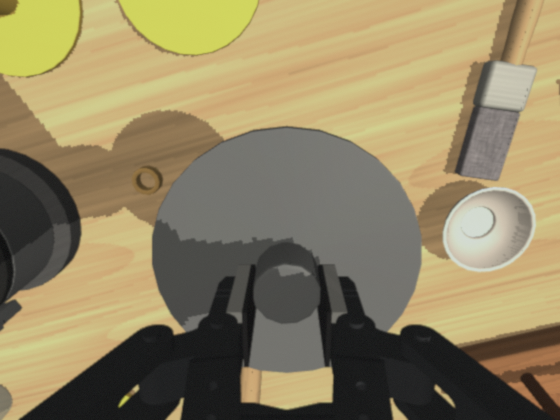

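The lid is held level (tilt 0.001), with its centre at (0.5786, 0.1389) and flange top at 0.214. Next I carry it to just above the rim.

Create lid.py:
```python
from h import *
d=snap("wrist"); s=sense(); T=s["tcp_pos"]; P=pts(d);hsv,_=lidfit(d); r=np.hypot(P[...,0]-T[0],P[...,1]-T[1])
m=(r<.075)&(P[...,2]>T[2]-.043)&(P[...,2]<T[2]-.027)&(hsv[...,1]<90)
q=P[m]; A=np.c_[q[:,:2]-T[:2],np.ones(len(q))]; w=np.ones(len(q),bool)
for _ in range(6):
    c=np.linalg.lstsq(A[w],q[w,2],rcond=None)[0]; w=abs(A@c-q[:,2])<.0015
mm=(m*255).astype(np.uint8); c2=max(cv2.findContours(mm,cv2.RETR_EXTERNAL,cv2.CHAIN_APPROX_NONE)[0],key=cv2.contourArea)[:,0]
E2=np.array([ray(d,u,v,c[2]) for u,v in c2]); rr=np.hypot(E2[:,0]-T[0],E2[:,1]-T[1]); E2=E2[rr>.054]
print("tcp",T,"force",s["force"],"plane",c,"centre",circ(E2))
```

```text
(no output)
```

Call:
creep_tool --segments '[-0.0576, -0.2896, 0, 0, 0, -0.0576, -0.2896, 0, 0, 0, -0.0576, -0.2896, 0, 0, 0, -0.0576, -0.2896, 0, 0, 0, -0.0576, -0.2896, 0, 0, 0, -0.0576, -0.2896, 0, 0, 0, -0.0576, -0.2896, 0, 0, 0, -0.0576, -0.2896, 0, 0, 0, -0.0576, -0.2896, 0, 0, 0, -0.0576, -0.2896, 0.04, 0, 0, -0.0576, -0.2896, 0.07, 0, 0, -0.0576, -0.2896, 0.09, 0, 0, -0.0576, -0.2896, 0.09, 0, 0, -0.0576, -0.2896, 0.09, 0, 0]'

```text
t: 9.15
tcp_pos: [0.5577, -0.1551, 0.1561]
tool_rot: [0.135, 0.991, 0.0, -0.001]
force: [-0.1, 0.2, -1.0]
finger_gap: 0.303
gripper_force: 40.0
```

```bash
python3 lid.py
```

```text
tcp [ 0.55834532 -0.15568636  0.15701782] force [-0.88227171  0.34295328 -0.71738893] plane [-0.00463584  0.00080171  0.12209375] centre (np.float64(0.5553890308382612), np.float64(-0.15425227891366727), np.float64(0.06124657251087217), np.float64(0.00014899596648004082))
```

Call:
creep_tool --segments '[0, -0.0005, 0.006, 0, 0, 0, -0.0005, 0.01, 0, 0, 0, -0.0005, 0.013, 0, 0, 0, -0.0005, 0.016, 0, 0, 0, -0.0005, 0.018, 0, 0, 0, -0.0005, 0.019, 0, 0, 0, -0.0005, 0.019, 0, 0]'

```text
t: 9.9
tcp_pos: [0.5574, -0.157, 0.1371]
tool_rot: [0.137, 0.991, 0.0, -0.0]
force: [0.1, -0.0, -1.4]
finger_gap: 0.305
gripper_force: 40.0
```

```bash
python3 lid.py
```

```text
tcp [ 0.55745158 -0.1570582   0.13723687] force [ 0.42127024  0.35233253 -2.09207509] plane [-0.00416618  0.00041893  0.10306777] centre (np.float64(0.5567820605125301), np.float64(-0.16204693563659564), np.float64(0.06665448933261202), np.float64(0.00180988476837049))
```

Call:
creep_tool --segments '[0, 0, 0.001, 0, 0, 0, 0, 0.002, 0, 0, 0, 0, 0.002, 0, 0]'

```text
t: 10.25
tcp_pos: [0.5576, -0.1572, 0.1361]
tool_rot: [0.136, 0.991, -0.0, 0.0]
force: [-1.3, 0.2, 4.0]
finger_gap: 0.302
gripper_force: 40.6
```

Call:
creep_tool --segments '[0, 0, 0.001, 0, 0, 0, 0, 0.002, 0, 0, 0, 0, 0.002, 0, 0]'

```text
t: 10.55
tcp_pos: [0.5577, -0.1571, 0.136]
tool_rot: [0.136, 0.991, -0.0, 0.001]
force: [-4.8, 1.6, 16.1]
finger_gap: 0.304
gripper_force: 41.7
```

The lid has landed, with force rising at the expected height. Release, rise and check.

Call:
creep_tool --segments '[0, 0, -0.001, 0, 0.6, 0, 0, -0.002, 0, 0.6, 0, 0, -0.002, 0, 0.6, 0, 0, -0.002, 0, 0.6, 0, 0, -0.05, 0, 0.6, 0, 0, -0.1, 0, 0.6, 0, 0, -0.15, 0, 0.6, 0, 0, -0.165, 0, 0, 0, 0, -0.165, 0, 0, 0, 0, -0.165, 0, 0]'

```text
t: 11.55
tcp_pos: [0.5568, -0.1567, 0.2973]
tool_rot: [0.136, 0.991, 0.0, -0.001]
force: [-0.9, 0.5, -0.9]
finger_gap: 0.092
gripper_force: 0.0
```

Create look.py:
```python
from h import *
import sys
d=snap("wrist"); s=sense(); P=pts(d);Z=P[...,2];hsv,_=lidfit(d); C=np.array([.5562,-.1555]); r=np.hypot(P[...,0]-C[0],P[...,1]-C[1])
fl=(r<.06)&(r>.018)&(Z>.09)&(Z<.115); q=P[fl]; A=np.c_[q[:,:2]-C,np.ones(len(q))]; w=np.ones(len(q),bool)
for _ in range(6): c=np.linalg.lstsq(A[w],q[w,2],rcond=None)[0]; w=abs(A@c-q[:,2])<.002
kn=(r<.03)&(Z>.121)&(Z<.135); k=max(cv2.findContours(kn.astype(np.uint8),0,cv2.CHAIN_APPROX_NONE)[0],key=cv2.contourArea)[:,0]
print("tcp",s["tcp_pos"],s["force"],"flange plane",c,w.mean(),"knob",circ(np.array([ray(d,u,v,c[2]+.026) for u,v in k])),np.median(Z[kn]))
for a in(10,130,-110):
    a=np.radians(a); e=np.array([np.cos(a),np.sin(a)]); rad=(P[...,:2]-C)@e; t=(P[...,:2]-C)@[-e[1],e[0]]
    b=(abs(t)<.016)&(rad>.02)&(rad<.12)&(Z>c[2]+.006)&(Z<.16)&(r>.02)&(hsv[...,2]<80)
    if b.sum()>20: print(np.degrees(a),b.sum(),"t",t[b].min(),t[b].max(),"rad",np.percentile(rad[b],[2,98]),"z",np.percentile(Z[b],[2,98]))
save(d,sys.argv[1])
```

```bash
python3 look.py w4.png
```

```text
tcp [ 0.55638649 -0.15647182  0.29638344] [-0.69983577  0.11297337 -0.74610326] flange plane [-0.0002894   0.00146421  0.1021044 ] 0.9960975609756098 knob (np.float64(0.5550829450389326), np.float64(-0.15603859964426453), np.float64(0.013643103621001827), np.float64(0.00021505776076480472)) 0.127958576391789
10.0 759 t -0.015933760680259396 0.014279665596241093 rad [0.0686553  0.07875619] z [0.10885725 0.14549046]
130.0 619 t -0.014469727550028195 0.015975009773521412 rad [0.06774441 0.08031115] z [0.10887614 0.14584175]
-110.0 990 t -0.015991374126827 0.014629069776192199 rad [0.06863858 0.08835927] z [0.10892433 0.14314303]
```

View pics/w4.png

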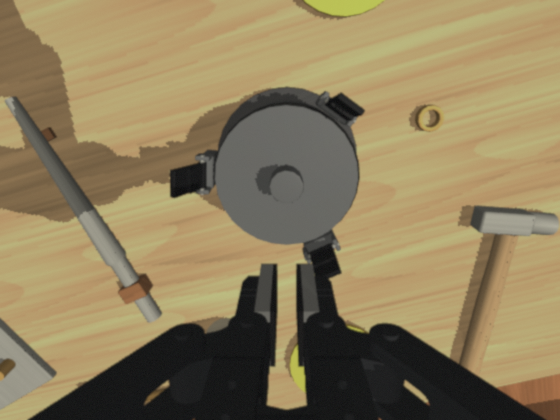

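The lid is seated: flange top at 0.102, level, knob within 1.2 mm of the axis. Now clip 0 (az 10°): turn and approach from outside.

Call:
creep_tool --segments '[-0.05, 0.025, 0, -0.15, 0, -0.0982, 0.0485, 0, -0.3, 0, -0.0982, 0.0485, 0, -0.447, 0, -0.0982, 0.0485, 0.03, -0.447, 0, -0.0982, 0.0485, 0.07, -0.447, 0, -0.0982, 0.0485, 0.11, -0.447, 0, -0.0982, 0.0485, 0.137, -0.447, 0, -0.0982, 0.0485, 0.137, -0.447, 0, -0.0982, 0.0485, 0.137, -0.447, 0]'

```text
t: 12.5
tcp_pos: [0.6643, -0.1366, 0.1594]
tool_rot: [-0.086, 0.996, 0.001, -0.002]
force: [-0.2, 0.1, 0.9]
finger_gap: 0.002
gripper_force: 0.0
```

Create st.py:
```python
from h import *
import sys
s=sense(); a=np.radians(float(sys.argv[1])); e=np.array([np.cos(a),np.sin(a)]); C=np.array([.5562,-.1555]); p=s["tcp_pos"]; R=Ro.from_quat(s["tool_rot"]).as_matrix()
print("rho",(p[:2]-C)@e,"tang",(p[:2]-C)@[-e[1],e[0]],"z",p[2],"xaz",np.degrees(np.arctan2(R[1,0],R[0,0])),"F",s["force"],"q6",s["q"][5],"gap",s["finger_gap"])
```

```bash
python3 st.py 10
```

```text
rho 0.10976103192825734 tang -0.00018654499164814502 z 0.1593967923680216 xaz -170.0843144747829 F [-0.24613522  0.08892726  0.892323  ] q6 -2.111107895772866 gap 0.0019695260492946214
```

Call:
creep_tool --segments '[0.015, 0, 0, 0, 0, 0.02, 0, 0, 0, 0, 0.025, 0, 0, 0, 0, 0.029, 0, 0, 0, 0, 0.029, 0, 0, 0, 0]'

```text
t: 13.0
tcp_pos: [0.6392, -0.1419, 0.1637]
tool_rot: [-0.086, 0.996, -0.001, 0.004]
force: [5.2, 2.4, 2.1]
finger_gap: -0.003
gripper_force: 2.5
```

```bash
python3 st.py 10
```

```text
rho 0.08413085067145204 tang -0.0010715173947441897 z 0.16373134316983276 xaz -170.11159274749988 F [5.22479499 2.41003662 2.1482807 ] q6 -2.1342474493547345 gap -0.003026663763095341
```

Call:
creep_tool --segments '[0.005, 0, 0, 0, 0, 0.01, 0, 0, 0, 0, 0.014, 0, 0, 0, 0]'

```text
t: 13.3
tcp_pos: [0.6253, -0.1445, 0.1628]
tool_rot: [-0.086, 0.996, -0.001, 0.003]
force: [4.5, 1.3, 0.6]
finger_gap: -0.006
gripper_force: 2.2
```

```bash
python3 st.py 10
```

```text
rho 0.06997505578023863 tang -0.001167988009542919 z 0.16277753931406297 xaz -170.08961660525011 F [4.50432784 1.29988923 0.58392276] q6 -2.146202791445067 gap -0.006048349440010922
```

Call:
creep_tool --segments '[0.005, 0, 0.001, 0, 0, 0.01, 0, 0.003, 0, 0, 0.015, 0, 0.005, 0, 0, 0.02, 0, 0.007, 0, 0, 0.026, 0, 0.009, 0, 0]'

```text
t: 13.8
tcp_pos: [0.5988, -0.1496, 0.1539]
tool_rot: [-0.087, 0.996, -0.001, 0.002]
force: [3.0, -0.2, 3.6]
finger_gap: 0.0
gripper_force: 2.1
```

```bash
python3 st.py 10
```

```text
rho 0.04294267527881111 tang -0.0015365488426466638 z 0.15394002575499158 xaz -170.05832236920511 F [ 2.97694582 -0.16219069  3.64228923] q6 -2.1697546411373736 gap 0.0004686892130448532
```

Call:
creep_tool --segments '[0, 0, 0.004, 0, 0, 0, 0, 0.008, 0, 0, 0, 0, 0.011, 0, 0]'

```text
t: 14.1
tcp_pos: [0.5937, -0.1496, 0.1416]
tool_rot: [-0.087, 0.996, -0.0, -0.004]
force: [-4.3, -2.4, 7.4]
finger_gap: -0.0
gripper_force: 3.7
```

```bash
python3 st.py 10
```

```text
rho 0.03796242157245763 tang -0.0007394169691012106 z 0.14158437918142666 xaz -170.00342247860038 F [-4.27656437 -2.37078953  7.40757964] q6 -2.1695574255151593 gap -6.347078809962728e-05
```

Call:
creep_tool --segments '[-0.002, 0, 0.002, 0, 0, -0.002, 0, 0.004, 0, 0, -0.002, 0, 0.006, 0, 0]'

```text
t: 14.4
tcp_pos: [0.5956, -0.1487, 0.1352]
tool_rot: [-0.087, 0.996, 0.0, -0.004]
force: [-4.2, -1.5, 6.0]
finger_gap: 0.001
gripper_force: 3.0
```

```bash
python3 st.py 10
```

```text
rho 0.03998127003899184 tang -0.0001367027666284481 z 0.13516594688615782 xaz -170.0202956796763 F [-4.19852004 -1.46619941  6.00692198] q6 -2.1676686487612318 gap 0.0005207652254735158
```

Call:
creep_tool --segments '[0, 0, 0.001, 0, 0, 0, 0, 0.002, 0, 0]'

```text
t: 14.6
tcp_pos: [0.5956, -0.1487, 0.1331]
tool_rot: [-0.087, 0.996, 0.001, -0.004]
force: [-3.4, -1.8, 5.7]
finger_gap: 0.002
gripper_force: 2.9
```

```bash
python3 st.py 10
```

```text
rho 0.03997903637347985 tang -0.00010145263762435474 z 0.1330551334360989 xaz -170.01855378829464 F [-3.37497671 -1.75369796  5.69621102] q6 -2.167720690938406 gap 0.002080611762481413
```

Still folding on a plateau of about 6 N, and the stop is not reached yet. I continue in 1 mm steps.

Call:
creep_tool --segments '[0, 0, 0.001, 0, 0, 0, 0, 0.001, 0, 0]'

```text
t: 14.8
tcp_pos: [0.5957, -0.1486, 0.132]
tool_rot: [-0.087, 0.996, 0.001, -0.004]
force: [-1.7, -2.6, 4.5]
finger_gap: 0.002
gripper_force: 2.3
```

Call:
creep_tool --segments '[0, 0, 0.001, 0, 0, 0, 0, 0.001, 0, 0]'

```text
t: 15.0
tcp_pos: [0.5958, -0.1486, 0.1318]
tool_rot: [-0.087, 0.996, 0.0, -0.004]
force: [-5.2, -0.9, 9.3]
finger_gap: 0.001
gripper_force: 4.7
```

```bash
python3 st.py 10
```

```text
rho 0.040215137832191376 tang -8.096969933238568e-05 z 0.1318054164741395 xaz -170.01912144587567 F [-5.20541975 -0.87317137  9.25265705] q6 -2.1676858282504394 gap 0.0013006530225332718
```

Call:
creep_tool --segments '[0, 0, 0.0007, 0, 0, 0, 0, 0.0007, 0, 0]'

```text
t: 15.2
tcp_pos: [0.5958, -0.1486, 0.1318]
tool_rot: [-0.087, 0.996, 0.0, -0.004]
force: [-6.3, -0.6, 13.0]
finger_gap: -0.005
gripper_force: 6.4
```

Call:
creep_tool --segments '[0, 0, -0.003, 0, 0, 0, 0, -0.03, 0, 0, 0, 0, -0.07, 0, 0, 0, 0, -0.12, 0, 0, 0, 0, -0.12, 0, 0]'

```text
t: 15.7
tcp_pos: [0.6021, -0.1499, 0.2573]
tool_rot: [-0.087, 0.996, -0.003, 0.005]
force: [0.7, 1.1, -0.2]
finger_gap: 0.003
gripper_force: 0.0
```

```bash
python3 st.py 10
```

Run:
```python
from h import *
d=snap("top"); P=pts(d); Z=P[...,2]; 
C=np.array([.5537,-.1537]); a=np.radians(10); e=np.array([np.cos(a),np.sin(a)]); rad=(P[...,:2]-C)@e; t=(P[...,:2]-C)@[-e[1],e[0]]
for lo in range(30,85,5):
    m=(abs(t)<.008)&(rad>lo/1e3)&(rad<lo/1e3+.005); print(lo,m.sum(),np.median(Z[m]).round(4),end="; ")
```

```text
rho 0.04618542828870903 tang -0.0024882216257742632 z 0.25726344022222614 xaz -170.05932511494188 F [ 0.69560174  1.1134318  -0.15210264] q6 -2.167670356451025 gap 0.0032214753847696594
30 35 0.5669; 35 39 0.5676; 40 34 0.5682; 45 33 0.5684; 50 35 0.5676; 55 34 0.5667; 60 30 0.5649; 65 30 0.5632; 70 22 0.5606; 75 18 0.5576; 80 13 0.5542;
```

Call:
creep_tool --segments '[0.04, 0.04, 0, 0.15, 0, 0.08, 0.08, 0, 0.3, 0, 0.0977, 0.0953, 0, 0.45, 0, 0.0977, 0.0953, 0, 0.6, 0, 0.0977, 0.0953, 0, 0.75, 0, 0.0977, 0.0953, 0, 0.9, 0, 0.0977, 0.0953, 0, 1.047, 0, 0.0977, 0.0953, 0.03, 1.047, 0, 0.0977, 0.0953, 0.06, 1.047, 0, 0.0977, 0.0953, 0.0893, 1.047, 0, 0.0977, 0.0953, 0.0893, 1.047, 0, 0.0977, 0.0953, 0.0893, 1.047, 0]'

```text
t: 16.95
tcp_pos: [0.4852, -0.071, 0.1603]
tool_rot: [0.423, 0.906, -0.0, -0.002]
force: [0.8, 0.1, 0.3]
finger_gap: -0.002
gripper_force: 0.0
```

```bash
python3 st.py 130
```

```text
rho 0.11031295342240752 tang 5.719255227883088e-05 z 0.16033321234099243 xaz 129.93531479407096 F [0.79778907 0.13675496 0.2802246 ] q6 -1.070424368522789 gap -0.0019485165872180047
```

Call:
creep_tool --segments '[-0.015, 0, 0, 0, 0, -0.02, 0, 0, 0, 0, -0.025, 0, 0, 0, 0, -0.03, 0, 0, 0, 0, -0.034, 0, 0, 0, 0, -0.038, 0, 0, 0, 0, -0.043, 0, 0, 0, 0]'

```text
t: 17.65
tcp_pos: [0.5111, -0.1018, 0.1613]
tool_rot: [0.424, 0.906, 0.001, -0.005]
force: [-5.4, 7.9, -1.6]
finger_gap: 0.001
gripper_force: 3.7
```

```bash
python3 st.py 130
```

```text
rho 0.07013482568681072 tang 2.1770373695179276e-05 z 0.1612869322398265 xaz 129.86803301892053 F [-5.37545376  7.85447992 -1.63973924] q6 -1.1110076225394157 gap 0.0005615180174272458
```

Call:
creep_tool --segments '[-0.005, 0, 0.001, 0, 0, -0.01, 0, 0.003, 0, 0, -0.015, 0, 0.005, 0, 0, -0.02, 0, 0.007, 0, 0, -0.025, 0, 0.009, 0, 0]'

```text
t: 18.15
tcp_pos: [0.5298, -0.1232, 0.1537]
tool_rot: [0.423, 0.906, 0.0, -0.001]
force: [-2.8, 3.2, 5.7]
finger_gap: -0.002
gripper_force: 3.0
```

```bash
python3 st.py 130
```

```text
rho 0.041723082214601276 tang -0.0004971368355271203 z 0.15368917047857927 xaz 129.92690446961615 F [-2.84112953  3.16816787  5.67567612] q6 -1.1317470442383333 gap -0.002406868178102344
```

Call:
creep_tool --segments '[0, 0, 0.004, 0, 0, 0.001, 0, 0.008, 0, 0, 0.001, 0, 0.011, 0, 0, 0.001, 0, 0.014, 0, 0, 0.001, 0, 0.017, 0, 0]'

```text
t: 18.65
tcp_pos: [0.5349, -0.1277, 0.1395]
tool_rot: [0.423, 0.906, -0.002, 0.008]
force: [0.2, -5.5, 8.6]
finger_gap: -0.003
gripper_force: 4.6
```

```bash
python3 st.py 130
```

```text
rho 0.03498673438667941 tang -0.0014957302569356236 z 0.1394531930874317 xaz 129.97540174786695 F [ 0.22123826 -5.52290654  8.60280128] q6 -1.1307889560105036 gap -0.0029105057528126263
```

Call:
creep_tool --segments '[0.004, 0, 0, 0, 0, 0.004, 0, 0.001, 0, 0, 0.004, 0, 0.002, 0, 0, 0.004, 0, 0.002, 0, 0]'

```text
t: 19.05
tcp_pos: [0.5327, -0.124, 0.1373]
tool_rot: [0.423, 0.906, -0.001, 0.008]
force: [1.3, -4.8, 8.2]
finger_gap: -0.0
gripper_force: 3.9
```

```bash
python3 st.py 130
```

```text
rho 0.0392486006297149 tang -0.002203655796135885 z 0.13730275291723906 xaz 129.94165287657367 F [ 1.29802556 -4.77667768  8.23560886] q6 -1.1275564967573 gap -0.00018907322023864551
```

Call:
creep_tool --segments '[0, 0, 0.001, 0, 0, 0, 0, 0.001, 0, 0]'

```text
t: 19.25
tcp_pos: [0.5328, -0.1242, 0.1363]
tool_rot: [0.423, 0.906, -0.001, 0.008]
force: [2.7, -4.0, 8.2]
finger_gap: -0.004
gripper_force: 3.8
```

Call:
creep_tool --segments '[0, 0, 0.001, 0, 0, 0, 0, 0.001, 0, 0]'

```text
t: 19.45
tcp_pos: [0.5329, -0.1243, 0.1353]
tool_rot: [0.423, 0.906, -0.001, 0.008]
force: [2.7, -5.1, 7.7]
finger_gap: 0.002
gripper_force: 3.8
```

```bash
python3 st.py 130
```

```text
rho 0.038894958929433496 tang -0.0022179507520818016 z 0.1353453826678964 xaz 129.9441992104343 F [ 2.66104618 -5.09923079  7.74192577] q6 -1.1275586449435642 gap 0.0019705135631509245
```

Call:
creep_tool --segments '[0, 0, 0.001, 0, 0, 0, 0, 0.002, 0, 0, 0, 0, 0.002, 0, 0]'

```text
t: 19.75
tcp_pos: [0.533, -0.1244, 0.1333]
tool_rot: [0.423, 0.906, -0.001, 0.009]
force: [3.2, -3.8, 8.0]
finger_gap: -0.002
gripper_force: 3.9
```

Call:
creep_tool --segments '[0, 0, 0.001, 0, 0, 0, 0, 0.001, 0, 0]'

```text
t: 19.95
tcp_pos: [0.5331, -0.1245, 0.1324]
tool_rot: [0.423, 0.906, -0.001, 0.009]
force: [2.3, -5.6, 7.8]
finger_gap: -0.002
gripper_force: 3.8
```

Call:
creep_tool --segments '[0, 0, 0.001, 0, 0, 0, 0, 0.001, 0, 0]'

```text
t: 20.15
tcp_pos: [0.5331, -0.1245, 0.1318]
tool_rot: [0.423, 0.906, -0.001, 0.009]
force: [2.1, -5.4, 10.5]
finger_gap: -0.0
gripper_force: 5.3
```

Call:
creep_tool --segments '[0, 0, 0.0007, 0, 0, 0, 0, 0.0007, 0, 0]'

```text
t: 20.35
tcp_pos: [0.5331, -0.1245, 0.1317]
tool_rot: [0.423, 0.906, -0.001, 0.009]
force: [0.5, -5.0, 14.7]
finger_gap: 0.004
gripper_force: 7.4
```

Call:
creep_tool --segments '[0, 0, -0.003, 0, 0, 0, 0, -0.03, 0, 0, 0, 0, -0.07, 0, 0, 0, 0, -0.12, 0, 0, 0, 0, -0.12, 0, 0, 0, 0, -0.12, 0, 0]'

```text
t: 20.95
tcp_pos: [0.5281, -0.1204, 0.2489]
tool_rot: [0.423, 0.906, -0.0, 0.003]
force: [-0.1, 0.3, 0.4]
finger_gap: -0.003
gripper_force: 0.0
```

```bash
python3 st.py 130
```

```text
rho 0.04491393595713727 tang -0.0010233386957674883 z 0.24893664255032313 xaz 129.92764831408508 F [-0.10222662  0.311392    0.38392197] q6 -1.1274110107194621 gap -0.0027875683115616565
```

Call:
creep_tool --segments '[-0.04, -0.04, 0, 0.15, 0, -0.08, -0.08, 0, 0.3, 0, -0.1022, -0.0976, 0, 0.45, 0, -0.1022, -0.0976, 0, 0.6, 0, -0.1022, -0.0976, 0, 0.75, 0, -0.1022, -0.0976, 0, 0.9, 0, -0.1022, -0.0976, 0, 1.047, 0, -0.1022, -0.0976, 0.03, 1.047, 0, -0.1022, -0.0976, 0.06, 1.047, 0, -0.1022, -0.0976, 0.0893, 1.047, 0, -0.1022, -0.0976, 0.0893, 1.047, 0, -0.1022, -0.0976, 0.0893, 1.047, 0]'

```text
t: 22.15
tcp_pos: [0.5171, -0.2604, 0.1562]
tool_rot: [0.819, 0.573, -0.0, -0.001]
force: [-0.1, -0.2, 0.5]
finger_gap: -0.003
gripper_force: 0.0
```

```bash
python3 st.py -110
```

```text
rho 0.11195693189365984 tang -0.0008724779701219364 z 0.15624428595600856 xaz 69.9378407577826 F [-0.10956975 -0.15054793  0.54501577] q6 -0.3092803141390302 gap -0.003404250507844374
```

Inward is +x. I start 3 mm higher, then repeat the pattern.

Call:
creep_tool --segments '[0.01, 0, -0.003, 0, 0, 0.015, 0, -0.003, 0, 0, 0.02, 0, -0.003, 0, 0, 0.025, 0, -0.003, 0, 0, 0.03, 0, -0.003, 0, 0, 0.035, 0, -0.003, 0, 0, 0.04, 0, -0.003, 0, 0, 0.045, 0, -0.003, 0, 0]'

```text
t: 22.95
tcp_pos: [0.5339, -0.2199, 0.1643]
tool_rot: [0.819, 0.574, -0.0, 0.003]
force: [-3.0, -4.4, 4.3]
finger_gap: -0.001
gripper_force: 3.4
```

```bash
python3 st.py -110
```

```text
rho 0.06818177806417636 tang 0.0010599373463552968 z 0.16426943740644154 xaz 70.03299298553436 F [-3.04207981 -4.43410154  4.26194886] q6 -0.23206311351794237 gap -0.0007274987427744006
```

Call:
creep_tool --segments '[0.005, 0, 0.001, 0, 0, 0.01, 0, 0.003, 0, 0, 0.015, 0, 0.005, 0, 0, 0.02, 0, 0.007, 0, 0, 0.025, 0, 0.009, 0, 0]'

```text
t: 23.45
tcp_pos: [0.5433, -0.196, 0.1538]
tool_rot: [0.819, 0.574, 0.001, 0.003]
force: [-1.3, -4.3, 5.7]
finger_gap: 0.0
gripper_force: 2.6
```

```bash
python3 st.py -110
```

```text
rho 0.042473703060329084 tang 0.0017021048292973763 z 0.15377419251776353 xaz 70.00096246215246 F [-1.33134184 -4.25881835  5.6705538 ] q6 -0.18872551563488574 gap 2.8208412190826872e-05
```

Call:
creep_tool --segments '[0, 0, 0.004, 0, 0, -0.002, 0, 0.007, 0, 0, -0.003, 0, 0.01, 0, 0, -0.004, 0, 0.013, 0, 0, -0.004, 0, 0.016, 0, 0, -0.004, 0, 0.016, 0, 0]'

```text
t: 24.05
tcp_pos: [0.5428, -0.1971, 0.1378]
tool_rot: [0.82, 0.573, 0.003, 0.002]
force: [0.6, 2.2, 6.1]
finger_gap: -0.003
gripper_force: 2.7
```

```bash
python3 st.py -110
```

```text
rho 0.0437207335797325 tang 0.0016361741613498517 z 0.13776144764382284 xaz 69.92607254317141 F [0.62446829 2.24106488 6.06778837] q6 -0.19599939624174467 gap -0.003238992908072836
```

Call:
creep_tool --segments '[0.001, 0, 0.001, 0, 0, 0.001, 0, 0.002, 0, 0, 0.001, 0, 0.003, 0, 0, 0.001, 0, 0.004, 0, 0, 0.001, 0, 0.004, 0, 0]'

```text
t: 24.55
tcp_pos: [0.543, -0.1965, 0.1338]
tool_rot: [0.82, 0.573, 0.002, 0.002]
force: [1.3, 2.5, 5.8]
finger_gap: 0.0
gripper_force: 2.9
```

Call:
creep_tool --segments '[0, 0, 0.001, 0, 0, 0, 0, 0.001, 0, 0]'

```text
t: 24.75
tcp_pos: [0.543, -0.1964, 0.1328]
tool_rot: [0.82, 0.573, 0.002, 0.002]
force: [2.6, 4.7, 5.9]
finger_gap: 0.0
gripper_force: 3.0
```

Call:
creep_tool --segments '[0, 0, 0.0007, 0, 0, 0, 0, 0.0007, 0, 0]'

```text
t: 24.95
tcp_pos: [0.5431, -0.1964, 0.1321]
tool_rot: [0.82, 0.573, 0.003, 0.002]
force: [1.8, 4.0, 6.6]
finger_gap: -0.001
gripper_force: 3.2
```

Call:
creep_tool --segments '[0, 0, 0.0007, 0, 0, 0, 0, 0.0007, 0, 0]'

```text
t: 25.15
tcp_pos: [0.5431, -0.1963, 0.1318]
tool_rot: [0.82, 0.573, 0.003, 0.002]
force: [1.0, 4.9, 10.1]
finger_gap: -0.002
gripper_force: 4.3
```

Call:
creep_tool --segments '[0, 0, 0.0007, 0, 0, 0, 0, 0.0007, 0, 0]'

```text
t: 25.35
tcp_pos: [0.5431, -0.1963, 0.1317]
tool_rot: [0.82, 0.573, 0.003, 0.002]
force: [1.3, 4.2, 12.7]
finger_gap: 0.002
gripper_force: 6.3
```

It has landed. I ease off, rise over the pot and look.

Call:
creep_tool --segments '[0, 0, -0.003, 0, 0, 0, 0, -0.03, 0, 0, 0, 0, -0.07, 0, 0, 0.02, 0, -0.12, 0, 0, 0.043, 0, -0.168, 0, 0, 0.043, 0, -0.168, 0, 0, 0.043, 0, -0.168, 0, 0]'

```text
t: 26.05
tcp_pos: [0.5564, -0.1565, 0.2988]
tool_rot: [0.819, 0.574, 0.001, 0.002]
force: [-0.8, 0.5, -0.2]
finger_gap: 0.006
gripper_force: 0.0
```

```bash
python3 look.py w5.png
```

Run:
```python
from h import *
d=snap("wrist"); P=pts(d); C=np.array([.5558,-.1557])
for az in(10,130,-110):
    a=np.radians(az); e=np.array([np.cos(a),np.sin(a)]); rad=(P[...,:2]-C)@e; t=(P[...,:2]-C)@[-e[1],e[0]]
    m=(abs(t)<.009)&(rad>.037)&(rad<.062)&(P[...,2]>.106)&(P[...,2]<.14); k=np.polyfit(rad[m],P[...,2][m],1); print(az,m.sum(),"slope",k[0],"z mid",np.polyval(k,.05))
```

```text
tcp [ 0.55521248 -0.15667352  0.29663124] [ 0.35281219 -0.94567504 -0.15512227] flange plane [0.00030258 0.00099    0.10204827] 0.8186329799233025 knob (np.float64(0.5566744519298145), np.float64(-0.15528297474600217), np.float64(0.0135958516614038), np.float64(0.00022773542997735728)) 0.12787783560361898
10.0 1304 t -0.013164119317263646 0.015791012080801508 rad [0.03553504 0.07408422] z [0.1085424  0.11179319]
130.0 1323 t -0.015814463686324425 0.012098514477291778 rad [0.03432432 0.07329676] z [0.10857728 0.11177548]
-110.0 1045 t -0.012928043843532761 0.014288619314832267 rad [0.03409456 0.07286016] z [0.10856591 0.1115755 ]
10 658 slope 0.005230216632166291 z mid 0.11002687029266328
130 665 slope 0.004468527508986423 z mid 0.11010502754214992
-110 545 slope 0.007222425369443614 z mid 0.10993175027174495
```

View pics/w5.png

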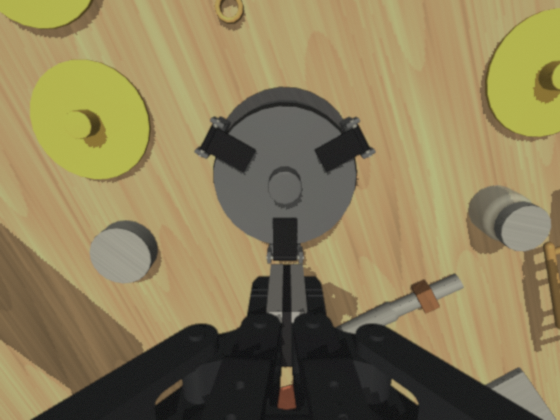

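The picture shows all three clips lying level on the lid, at (232,148), (343,148) and (285,237), with slopes under 0.01 rad. The lid is seated and centred, and the arm is clear.

```bash
python3 -c "
from station import job; print(job.sign_off())"
```

```text
the job is handed in; nothing more can be done
None
```

The lid is fully seated in the rim and all three clips are pressed home on it. The last wrist view shows each clip level within 0.01 rad, and no force reading while folding and pressing the clips went above about 16 N. The arm was clear of everything when I handed in the job at about 26 s; the judge's verdict was not shown.

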